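# Set the coffee grinder's outer ring to its coarse latch

## Robot

A 6-joint arm with a two-finger parallel gripper is mounted at the origin on the work surface. World frame = base frame: x ahead of the robot, y to its left, z up, the work surface at z = 0. Lengths are in m, angles in rad, forces in N, time in s.
With the tool pointing down it reaches from about 0.35 to 0.775 m from the base axis. Payload 7.3 kg.
Tool frame: the origin (TCP) lies between the finger pads; the fingertips stand 14 mm ahead of it and the grasp point (between the pads) lies 5 mm behind it; z points along the fingers, y is the direction in which the jaws open and shut (so a half turn about z gives the same grasp; the last joint's range is limited). The gripper opens to 92 mm and grips with 3 to 60 N. Pads are 19 mm wide; open, the fingers measure 130 mm over their backs; the gripper's body (75 mm by 190 mm) begins 47 mm behind the grasp point.
Start: joints at [-1.355, 0.342, 1.524, -0, 1.275, -0.146], TCP at [0.186, -0.491, 0.205] pointing down, gripper open.
Joint ranges: [-2.53, 2.53], [-0.77, 2.02], [0.04, 2.7], [-1, 4.14], [0.28, 2.66], [-3.11, 3.11]. Speed limits (rad/s): [2.57, 2.57, 3.14, 3.14, 3.14, 3.14].

## Interface

Orientations are given as a rotation vector (axis times angle).
In Python, from plant import env gives the robot as it stands.
- The arm moves only by the shell command python3 -m inch 'ROWS' [FORCE]. ROWS is JSON, one flat list of numbers, 5 for each row, row after row: the shift along the tool's x, y, z in mm, then the turn about the tool's z in rad, then the finger opening in mm, from 0 to 91.8. A call has 1 to 8 rows; each row is the pose to reach, as a shift and turn from the pose commanded when the call began, along the tool's axes at that moment; what a row does not reach only later rows make up. A row lasts 1/8 s, in which the tool goes at most 62.5 mm and 10.7 degrees, less where a joint would pass 70% of its speed; a pose out of reach is approached as far as the arm can. A call with a gripper value outside its range is refused whole. The fingers move at their own pace and stop on an object; FORCE is the grip in N (left out, the last holds). Time passes only in rows, so rows that repeat a pose let the fingers close. It gives the time, the measured TCP pose, the force and the opening at its end, in the units of the state.
- env.get_obs(): the state, without advancing time (a new reading comes with each control period).
- env.camera(name): name is "scene" or "top" or "wrist"; returns the picture (420x560x3 uint8, red, green, blue); there is no depth.
- env.get_calibration(name): a dict with "fx", "fy", "cx", "cy" (pixels), "rvec" (rotation vector, rad) and "tvec" (3), from world to camera coordinates, as OpenCV has them; the wrist camera has in their place "tool_from_camera" (4x4, takes a point from camera to tool coordinates, whose origin is the TCP and whose axes are the flange's). Camera axes: x right, y down, z forward; pixel columns grow to the right and rows downward; lengths in m; the calibration is good to about 2 mm. A picture is of the moment at which its call begins: read the wrist's pose just before it. get_calibration takes no time and is no camera call.
- env.finish_job(): hands the job in, once; it reports no verdict.
Trained networks look in the newest picture that a camera, given by its name, has taken for a name from the list of things; names that differ only in an ending like _2 or _b are one class to them, and where a whole thing is asked for, a point or a joint stands for the part that bears it (a point fixed in the world has none). Each returns a list of dicts, best first, with "conf" (0 to 1); they miss things now and then, are a little off and sometimes report something else, mostly with a low value. They report only what shows in the picture. A call takes as long as a camera call.
- env.boxes_of(camera, name): "box" ([left, top, right, bottom] in pixels, round what is visible of it).
The state is a dict: "time_s": time; "joint_positions": joint angles; "dq": joint speeds; "tau": joint torques, N m; "ee_pos": TCP position; "tool_rot": TCP orientation; "ft_force": force on the tool from outside, world axes, zero at the start; "ft_torque": the same for the moment, N m; "finger_gap": opening from 0.0 (shut) to 1.0 (fully open).
Only numpy, scipy, OpenCV 4.12 (cv2) and the standard library are available. Lean on these libraries where they do the work, as an engineer would, in place of code of your own. Each camera call takes 0.05 s, during which the arm holds its last target.

## Task

Set the coffee grinder for the press pot: on the double dial on its top, push the outer ring down past its gate and turn it anticlockwise, towards the larger dots, until you feel its end stop, then let go so that it springs up into its latch. Press and turn it only lightly against its stops, leave the small fine-adjustment knob in the middle exactly as it is set, and disturb nothing else.

Things in the scene. Friction and masses are not known exactly. Their poses are not given: they have to be found in the camera images.
- grinder: burr coffee grinder, fixed, 240 (x) x 130 (y) x 215 mm high, black head and plinth, steel back, clear grounds bin in front. Origin: centre of its underside; front is -x, z up. The flat top (the deck) is 215 mm up; the low bean-hopper lid (18 mm high) covers x = +21 to +107 mm of the deck.
- dial (a point): point on the deck where the dial's upright axis meets it, 65 mm in front of the grinder's centre. Round it: the outer ring (aluminium, knurled, 64 mm across, 9 to 29 mm above the deck, travels 6 mm down) and, in its middle and on the same axis, the black fine knob (37 mm across, standing 27 to 49 mm above the deck).
- coarse_ring (a joint): angle of the outer ring, rad, anticlockwise from above (coarser), starts near 0. The gate, met between 0.14 and 0.70, blocks it unless held down; under the gate it runs on to a hard end stop between 0.82 and 1.38 (0.68 past the gate). Both shift with the calibration and are hidden: feel for the stop. The latch is the last 0.05 rad before it. Turning friction about 0.05 N m.
- ring_press (a joint): how far the outer ring is pressed down, m: 0 up, at least 0.0045 to pass the gate, 0.006 on its hard seat. Its spring takes about 4 N to start, 8.5 N at 4.5 mm, 10 N at 6 mm. Let go in the latch, it springs up to 0; let go under the gate, it stays down where it is and can be gripped afresh.
- ring_pointer (a point): black pointer bar on top of the outer ring, 25 mm from the axis, 29 mm above the deck when the ring is up. At angle 0 it points 0.65 rad (37 degrees) short of the grinder's front, towards the smallest of seven white dots on the deck; the dots grow anticlockwise (0.225 rad apart).
- fine_pointer (a point): tip of the pointer on top of the fine knob, 16 mm from the axis, 49 mm above the deck. The knob turns very easily (0.012 N m) and starts at any setting.
- mug_mid (a point): white mug, 82 mm across, 88 mm high, beside the grinder; point half-way up.
- press_mid (a point): press pot of clear plastic and steel, 96 mm across, 209 mm high, handle on its +y side; point on its axis 85 mm up.
- scoop_mid (a point): steel coffee scoop lying on the hopper lid, bowl 42 mm across, 24 mm high, handle 75 mm; point at the middle of the bowl.
- sugar_mid (a point): wooden sugar bowl with lid, 92 mm across, 88 mm high; point 35 mm up.
- mill_mid (a point): pepper mill, 62 mm across, 142 mm high; point half-way up.
- teaspoon_grip (a point): steel teaspoon, 140 mm long, lying in front of the grinder; point on its handle.

How it is judged:
On the way, in this order (a step that is already met when the one before it is completed fails the run):
1. the outer ring is pressed down, clear of the gate (value of joint ring_press above 0.004 m), for 0.1 s.
2. the outer ring is turned past the gate (value of joint coarse_ring above 0.73 rad), for 0.1 s.
At the end, for the whole second after the job is handed in: the outer ring stands up again (less than 1.2 mm down) beyond the gate, past 0.73 rad, which it can do only in its latch, and is at rest; the fine knob's pointer is within 2 mm of where it started; the robot has let go (value of joint coarse_ring above 0.73 rad and value of joint ring_press below 0.0012 m and velocity of joint coarse_ring below 0.05 rad/s and distance of fine_pointer from where it was at the start of the episode below 0.002 m); the robot touches nothing.
It fails at once if the outer ring is forced: it bears on its gate, end stop and seat with over 20 N in all (contact force between coarse_ring and grinder above 20 N).
It fails at once if the fine knob is turned (its pointer moves more than 2 mm) (distance of fine_pointer from where it was at the start of the episode above 0.002 m).
It fails at once if a thing that stands by is moved more than 15 mm (distance of any of mug_mid, press_mid, scoop_mid, sugar_mid, mill_mid, teaspoon_grip from where it was at the start of the episode above 0.015 m).
It also fails if it takes over 61 s, if anything falls off the work surface, if the arm or the gripper's body presses on something with over 40 N, if the wrist force passes 120 N, or if a joint passes its speed limit or range.

## Working session

There is one attempt and no reset: what is moved stays moved. The work goes in short steps, Python scripts to look and compute and a shell command to move; the robot and the scene stay as the last step left them, time stands still between calls to the robot, and variables do not carry over. Pictures are saved under pics/ and viewed, and the job is handed in when it is done.

```bash
ls; mkdir -p pics
cat > h.py <<'E'
import numpy as np, cv2
from scipy.spatial.transform import Rotation as R
from plant import env
def save(cam,fn):
    im=env.camera(cam); cv2.imwrite('pics/'+fn,im[:,:,::-1]); return im
def cal(c):
    k=env.get_calibration(c); K=np.array([[k['fx'],0,k['cx']],[0,k['fy'],k['cy']],[0,0,1.]])
    return k,K
def pose(c,obs=None):
    k,K=cal(c)
    if 'rvec' in k: Rm=R.from_rotvec(k['rvec']).as_matrix(); t=np.array(k['tvec'])
    else:
        o=obs or env.get_obs(); T=np.eye(4); T[:3,:3]=R.from_rotvec(o['tool_rot']).as_matrix(); T[:3,3]=o['ee_pos']
        W=np.linalg.inv(T@np.array(k['tool_from_camera'])); Rm=W[:3,:3]; t=W[:3,3]
    return K,Rm,t
def proj(c,P,obs=None):
    K,Rm,t=pose(c,obs); p=(Rm@np.atleast_2d(P).T).T+t; p=p@K.T; return p[:,:2]/p[:,2:]
def back(c,uv,z,obs=None):
    K,Rm,t=pose(c,obs); C=-Rm.T@t; d=Rm.T@np.linalg.inv(K)@np.array([uv[0],uv[1],1.]); return C+d*(z-C[2])/d[2]
E
python3 - <<'E'
from h import *
o=env.get_obs(); print(o)
for c in ['scene','top','wrist']:
    save(c,c+'0.png'); print(c,env.get_calibration(c))
    for n in ['grinder','coarse_ring','ring_pointer','fine_pointer','mug_mid','press_mid','scoop_mid','sugar_mid','mill_mid','teaspoon_grip']:
        print(n,[(np.round(b['box']).tolist(),round(b['conf'],2)) for b in env.boxes_of(c,n)[:2]])
E
```

```text
pics
{'time_s': 0.0, 'joint_positions': array([-1.35500910e+00,  3.42704462e-01,  1.52504893e+00,  5.28451897e-07,
        1.27537204e+00, -1.46024266e-01]), 'dq': array([-0.00031888, -0.00207396,  0.00045297, -0.00095057,  0.00060278,
       -0.00239509]), 'tau': array([-5.09159254e-04, -4.31247103e+01, -2.44223571e+01,  7.17753265e-02,
        5.59368299e-02, -1.26275868e-04]), 'ee_pos': array([ 0.18574598, -0.49056486,  0.20414332]), 'tool_rot': array([-3.08881861e+00, -5.64961428e-01,  8.31320022e-05]), 'ft_force': array([ 0.6350068 ,  0.55539812, -0.57025423]), 'ft_torque': array([ 0.00633128,  0.04081419, -0.01149665]), 'finger_gap': 1.000564443519034}
scene {'fx': 479.7221145449274, 'fy': 479.7221145449274, 'cx': 285.2253943937394, 'cy': 208.06541273360284, 'rvec': array([ 2.22047808,  1.18327092, -0.42797823]), 'tvec': array([-0.33791846, -0.2660877 ,  1.20724566])}
grinder [([236.0, 138.0, 385.0, 337.0], 0.91)]
coarse_ring [([266.0, 150.0, 310.0, 181.0], 0.95)]
ring_pointer [([266.0, 147.0, 307.0, 180.0], 0.6)]
fine_pointer [([274.0, 138.0, 298.0, 162.0], 0.72)]
mug_mid [([1
[... 1242 characters left out ...]

teaspoon_grip [([229.0, 244.0, 300.0, 267.0], 0.75), ([138.0, 125.0, 215.0, 189.0], 0.42)]
wrist {'fx': 341.82277675978634, 'fy': 341.82277675978634, 'cx': 280.72556863948023, 'cy': 209.8194029780428, 'tool_from_camera': array([[ 2.97744115e-05, -9.68836866e-01, -2.47699671e-01,
         6.67360859e-02],
       [ 9.99999999e-01,  3.79913231e-05, -2.83931862e-05,
         1.54815622e-04],
       [ 3.69188037e-05, -2.47699670e-01,  9.68836866e-01,
        -1.81031923e-01],
       [ 0.00000000e+00,  0.00000000e+00,  0.00000000e+00,
         1.00000000e+00]])}
grinder []
coarse_ring []
ring_pointer []
fine_pointer []
mug_mid []
press_mid []
scoop_mid []
sugar_mid []
mill_mid []
teaspoon_grip []
```

View pictures.

View pics/scene0.png

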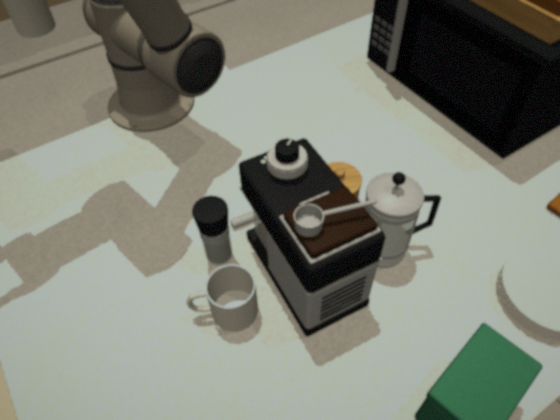

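View pics/top0.png

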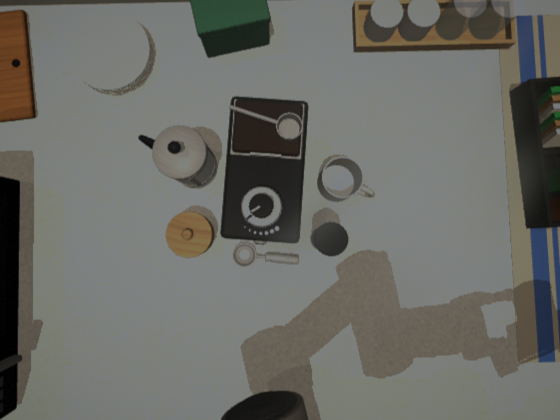

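Run:
```python
from h import *
im=cv2.imread('pics/top0.png')[150:270,180:340]; cv2.imwrite('pics/top0z.png',cv2.resize(im,None,fx=5,fy=5,interpolation=cv2.INTER_CUBIC))
im=cv2.imread('pics/scene0.png')[125:225,220:390]; cv2.imwrite('pics/scene0z.png',cv2.resize(im,None,fx=4.5,fy=4.5,interpolation=cv2.INTER_CUBIC))
```

```text
(no output)
```

View pics/top0z.png

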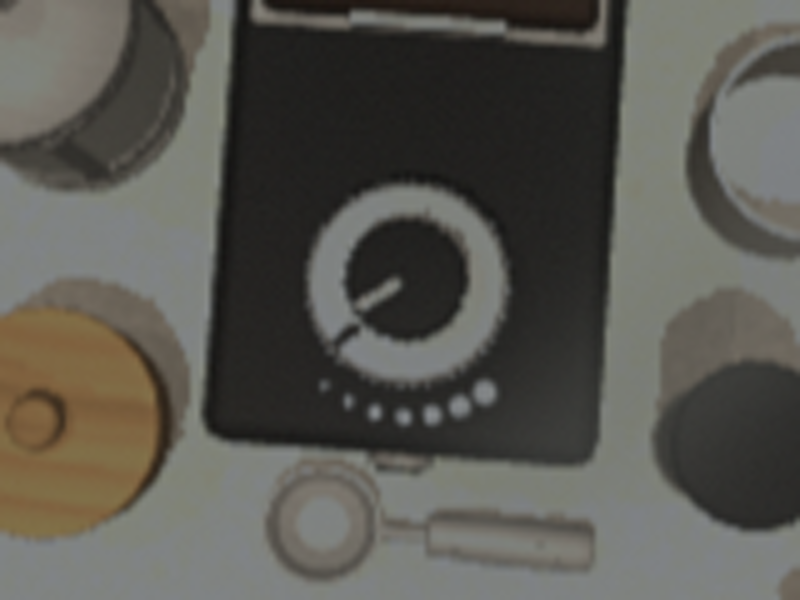

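View pics/scene0z.png

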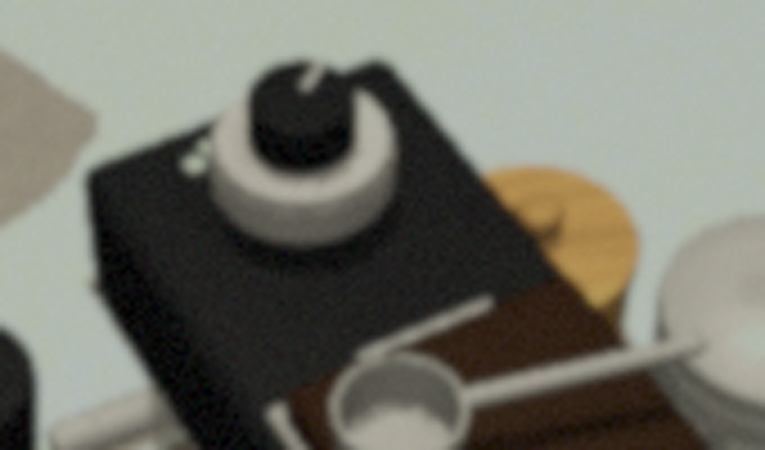

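Run:
```python
from h import *
uv=lambda x,y:(x/5+180-.4,y/5+150-.4)
c=back('top',uv(408,283),.244); print('ring top',c, 'knob top',back('top',uv(407,279),.264))
f=back('top',uv(398,284),.264)
# scene-based check: ring box
for z in(.238,.244,.264): print(z,back('scene',(220+303/4.5,125+163/4.5),z))
print('knob scene',back('scene',(220+302/4.5,125+88/4.5),.264))
print('proj',proj('scene',[c]),proj('top',[c]))
# deck corners
P=[back('top',uv(*p),.215) for p in [(205,425),(600,462),(625,0),(240,0)]]
print(np.round(P,4))
d=P[2]-P[1]; print('yaw',np.arctan2(d[1],d[0])); d=P[0]-P[1]; print(np.arctan2(d[1],d[0])-np.pi/2)
print('dots',[np.round(back('top',uv(*p),.215),4) for p in [(325,385),(485,392)]])
for b in [(245,187,283,230)]: print(back('top',((b[0]+b[2])/2,(b[1]+b[3])/2),.235))
```

```text
ring top [0.54837009 0.04245062 0.244     ] knob top [0.54815165 0.04225965 0.264     ]
0.238 [0.55819907 0.0405163  0.238     ]
0.244 [0.56308666 0.03728042 0.244     ]
0.264 [0.57937863 0.02649417 0.264     ]
knob scene [0.54995197 0.04583294 0.264     ]
proj [[284.8132062  154.23235418]] [[261.2 206.2]]
[[ 0.506   0.1098  0.215 ]
 [ 0.4909 -0.0177  0.215 ]
 [ 0.6418 -0.0302  0.215 ]
 [ 0.6448  0.0961  0.215 ]]
yaw -0.08271666626363634
-0.11787173332968992
dots [array([0.518 , 0.0708, 0.215 ]), array([0.5144, 0.019 , 0.215 ])]
[0.54527302 0.0383274  0.235     ]
```

```bash
python3 -m inch '[0,0,-60,0,91.8, 50,-35,-110,0,91.8, 100,-70,-156,0,91.8, 150,-105,-156,0,91.8, 200,-140,-156,0,91.8, 250,-175,-156,0,91.8, 300,-210,-156,0,91.8, 350,-245,-156,0,91.8]' 20
python3 -m inch '[50,-35,0,0,91.8, 100,-70,0,0,91.8, 150,-105,0,0,91.8, 178,-125,0,0,91.8, 178,-125,0,0,91.8, 178,-125,0,0,91.8]'
python3 - <<'E'
from h import *
o=env.get_obs(); print(o['time_s'],o['ee_pos'],o['tool_rot'],o['joint_positions'],o['ft_force'])
save('wrist','w1.png'); print(proj('wrist',[[.5484,.0424,.244],[.5484,.0424,.264]],o))
E
```

```text
time_s: 2.65
ee_pos: [0.417, -0.1513, 0.3611]
tool_rot: [3.09, 0.565, 0.001]
ft_force: [1.3, -0.2, -0.3]
finger_gap: 1.003
time_s: 3.4
ee_pos: [0.538, 0.0263, 0.3607]
tool_rot: [3.09, 0.565, -0.001]
ft_force: [0.3, -0.3, 1.1]
finger_gap: 0.996
3.4 [0.53804148 0.026277   0.36070786] [ 3.08993726e+00  5.64975516e-01 -9.07419238e-04] [-9.31449684e-02  3.02942977e-01  1.15997963e+00 -5.72472166e-04
  1.67911022e+00  1.11589758e+00] [ 0.34092429 -0.28046245  1.11364237]
[[267.56244259 182.48962809]
 [266.66420936 186.63546602]]
```

View pics/w1.png

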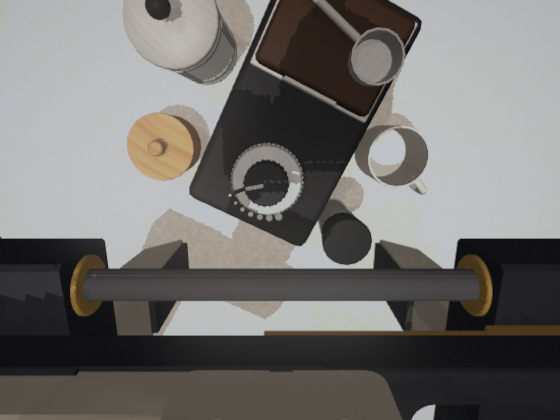

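Run:
```python
from h import *
o=env.get_obs()
im=cv2.imread('pics/w1.png')[120:240,190:350]; z=cv2.resize(im,None,fx=5,fy=5,interpolation=cv2.INTER_CUBIC)
a=np.linspace(0,2*np.pi,73)
for c,r,h,col in [((.5484,.0424),.032,.244,(0,255,0)),((.5484,.0424),.0185,.264,(0,0,255))]:
    p=proj('wrist',np.c_[c[0]+r*np.cos(a),c[1]+r*np.sin(a),0*a+h],o)
    cv2.polylines(z,[np.int32((p-[190,120]+.4)*5)],True,col,1)
cv2.imwrite('pics/w1z.png',z)
```

```text
(no output)
```

View pics/w1z.png

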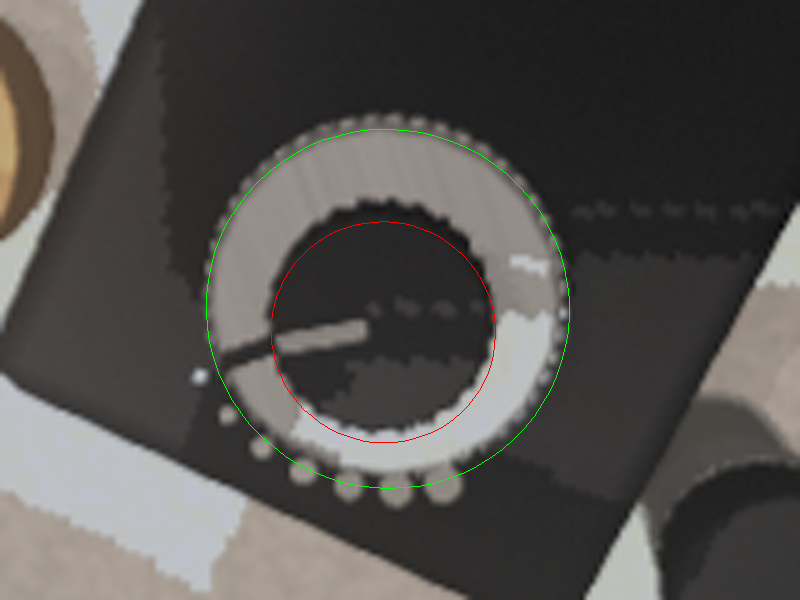

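```bash
python3 -m inch '[17.6,-11.8,20,0,91.8, 17.6,-11.8,58,0,91.8, 17.6,-11.8,58,0,91.8, 17.6,-11.8,58,0,91.8]'
cat > ov.py <<'E'
from h import *
import sys
def ov(name,C,x0=180,y0=100,f=4,h=.215,drop=0):
    o=env.get_obs(); print(o['time_s'],o['ee_pos'],o['tool_rot'],o['ft_force'],o['finger_gap'])
    im=save('wrist',name+'.png')[:,:,::-1]
    z=cv2.resize(np.ascontiguousarray(im[y0:y0+150,x0:x0+200]),None,fx=f,fy=f,interpolation=cv2.INTER_CUBIC)
    a=np.linspace(0,2*np.pi,73)
    for r,hh,col in [(.032,h+.029-drop,(0,255,0)),(.0185,h+.049,(0,0,255))]:
        p=proj('wrist',np.c_[C[0]+r*np.cos(a),C[1]+r*np.sin(a),0*a+hh],o)
        cv2.polylines(z,[np.int32((p-[x0,y0]+.4)*f)],True,col,1)
    cv2.imwrite('pics/'+name+'z.png',z)
E
python3 -c "
from ov import *
ov('w2',(.5503,.0436),170,140)"
```

```text
time_s: 3.95
ee_pos: [0.551, 0.0432, 0.3046]
tool_rot: [3.09, 0.563, 0.004]
ft_force: [0.0, -0.1, 0.5]
finger_gap: 1.001
3.95 [0.55102266 0.04318396 0.30457997] [3.0899588  0.56303739 0.0035091 ] [ 0.01902247 -0.08829749  0.54198309] 1.000780161641859
```

View pics/w2z.png

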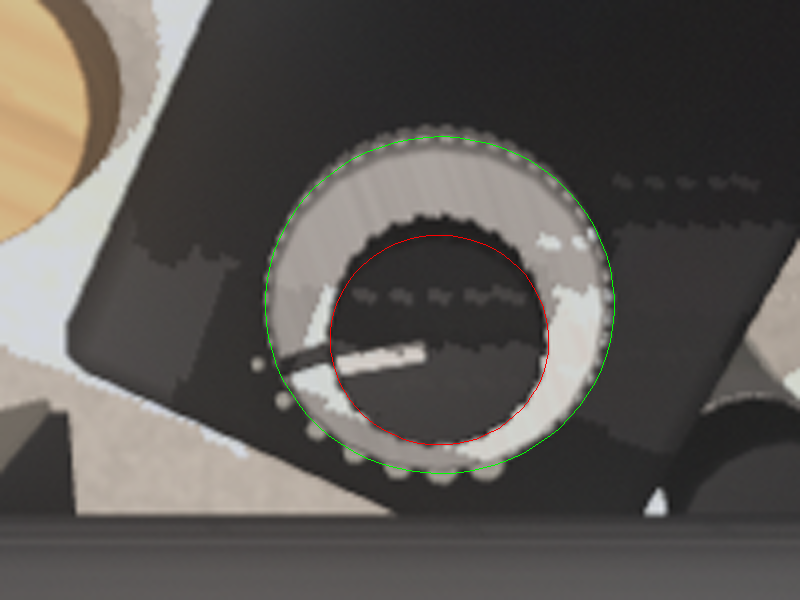

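View pics/w2.png

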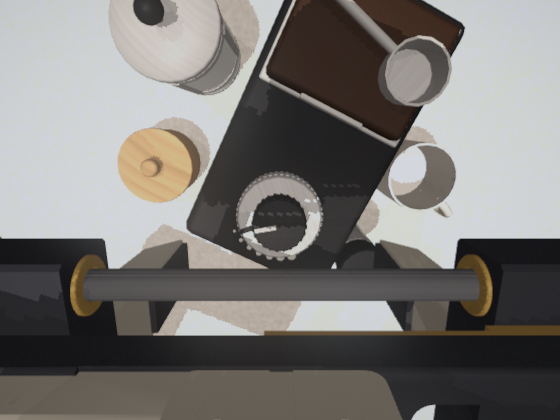

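Run:
```python
from h import *
o=env.get_obs()
im=cv2.imread('pics/w2.png')[160:270,220:340]; f=5; outs=[]
a=np.linspace(0,2*np.pi,73)
for s in (0,1.5):
    z=cv2.resize(im,None,fx=f,fy=f,interpolation=cv2.INTER_CUBIC)
    C=np.array([.5503,.0436])+s*1e-3*np.array([.935,.354])
    for r,hh,col in [(.032,.244,(0,255,0)),(.032,.224,(255,255,0)),(.0185,.264,(0,0,255)),(.0185,.244,(255,0,255))]:
        p=proj('wrist',np.c_[C[0]+r*np.cos(a),C[1]+r*np.sin(a),0*a+hh],o)
        cv2.polylines(z,[np.int32((p-[220,160]+.4)*f)],True,col,1)
    outs.append(z)
z=np.hstack(outs); z=cv2.resize(z,(800,int(800*z.shape[0]/z.shape[1])),interpolation=cv2.INTER_AREA)
cv2.imwrite('pics/w2b.png',z)
```

```text
(no output)
```

View pics/w2b.png

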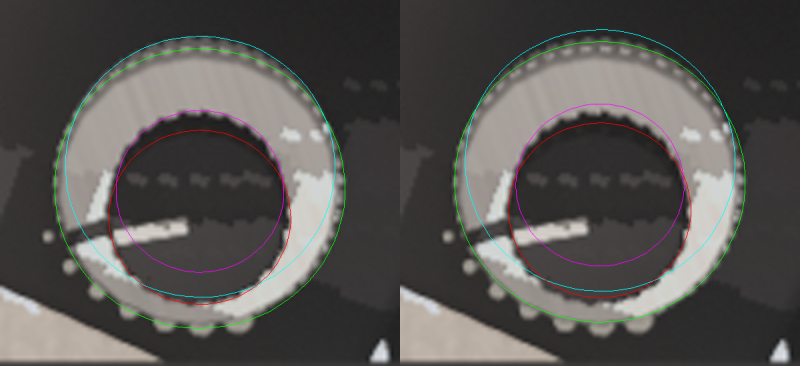

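```bash
python3 -m inch '[0,0,25,0,91.8, 0,0,45,0,91.8, 0,0,58,0,91.8, 0,0,63,0,91.8, 0,0,63,0,91.8, 0,0,63,0,91.8]'
python3 -c "
from h import *
o=env.get_obs(); print(o['ee_pos'],o['joint_positions'],o['ft_force'],o['ft_torque'])
save('scene','s2.png'); im=cv2.imread('pics/s2.png')[100:250,180:380]; cv2.imwrite('pics/s2z.png',cv2.resize(im,None,fx=4,fy=4,interpolation=cv2.INTER_CUBIC))"
```

```text
time_s: 4.75
ee_pos: [0.5511, 0.044, 0.2406]
tool_rot: [3.09, 0.565, 0.002]
ft_force: [0.2, -0.0, -0.3]
finger_gap: 0.999
[0.55112643 0.04404677 0.24061514] [-5.88278440e-02  3.68194494e-01  1.38498460e+00 -7.94192301e-05
  1.38689635e+00  1.15019764e+00] [ 0.19539157 -0.03956509 -0.27155901] [-0.00188947 -0.04544566 -0.01900314]
```

View pics/s2z.png

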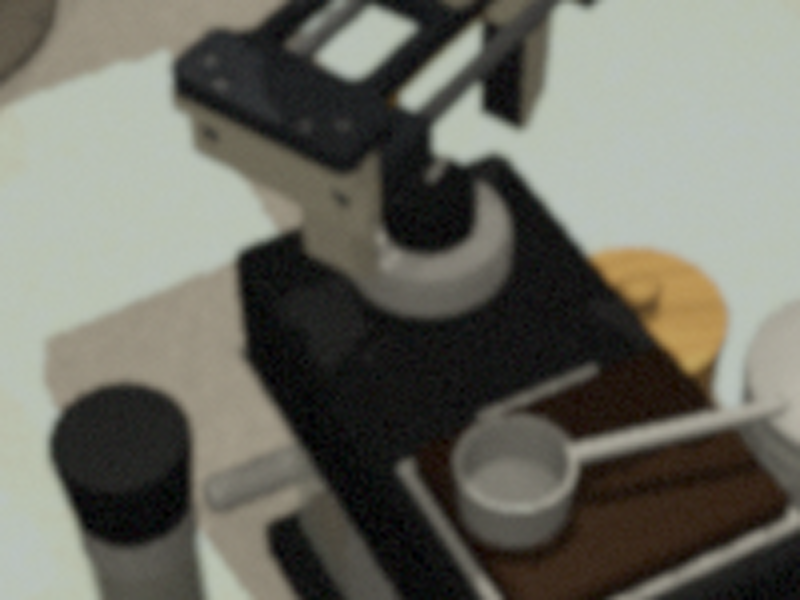

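```bash
python3 -m inch '[0,0,0,0,75, 0,0,0,0,66, 0,0,0,0,58, 0,0,0,0,58, 0,0,0,0,58, 0,0,0,0,58]' 20
python3 -c "
from h import *
o=env.get_obs(); print(o['ee_pos'],o['ft_force'],o['ft_torque'])"
```

```text
time_s: 5.55
ee_pos: [0.5507, 0.0441, 0.2398]
tool_rot: [3.09, 0.565, -0.0]
ft_force: [0.5, 0.8, 1.0]
finger_gap: 0.634
[0.55067526 0.04409608 0.2397598 ] [0.45781693 0.75707201 0.99318233] [ 0.03442793 -0.03168456  0.04246404]
```

```bash
python3 -c "
from ov import *
save('scene','s3.png'); im=cv2.imread('pics/s3.png')[100:250,180:380]; cv2.imwrite('pics/s3z.png',cv2.resize(im,None,fx=4,fy=4,interpolation=cv2.INTER_CUBIC))
ov('w3',(.5503,.0436),170,150)"
```

```text
5.6 [0.55070454 0.04406241 0.23977356] [3.09019688e+00 5.65253347e-01 2.46727740e-05] [-1.30657122  0.40191187 -0.30648004] 0.6330139866992845
```

View pics/s3z.png

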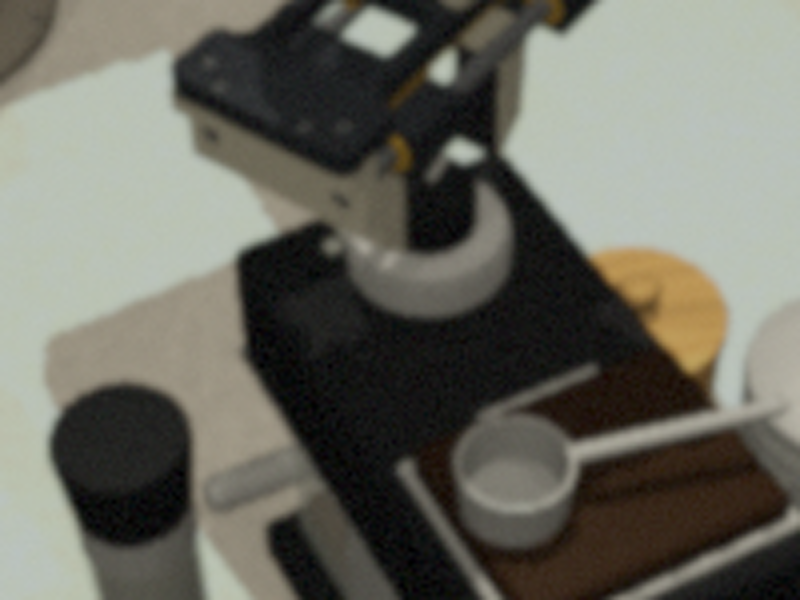

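View pics/w3.png

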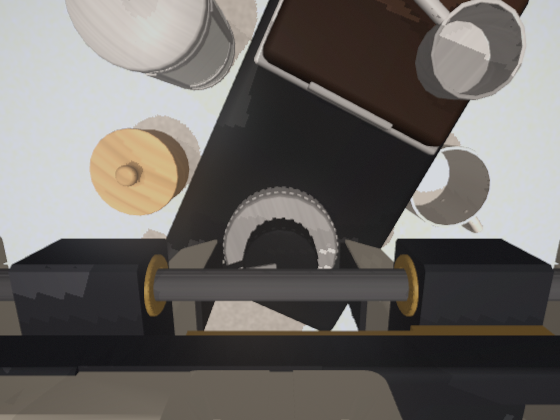

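Run:
```python
from h import *
o=env.get_obs(); Rt=R.from_rotvec(o['tool_rot']).as_matrix()
for x in(-.0095,.0095):
  for y in(-.029,.029):
    P=o['ee_pos']+Rt@np.array([x,y,.014]); q=proj('scene',[P])[0]; print(x,y,np.round(P,4),'scene z',np.round((q-[180,100])*4),'wrist',np.round(proj('wrist',[P],o)[0]))
for z in(.195,.205,.215): 
  for dx,dy in [(.032,0),(-.0,.032)]:
    q=proj('scene',[[.5503+dx,.0436+dy,z+.029]])[0]; print(z,np.round((q-[180,100])*4))
```

```text
-0.0095 -0.029 [0.5315 0.0678 0.2258] scene z [449. 200.] wrist [233. 252.]
-0.0095 0.029 [0.5521 0.0136 0.2258] scene z [363. 286.] wrist [328. 252.]
0.0095 -0.029 [0.5493 0.0746 0.2258] scene z [488. 219.] wrist [232. 222.]
0.0095 0.029 [0.5698 0.0203 0.2258] scene z [403. 306.] wrist [329. 222.]
0.195 [471. 304.]
0.195 [491. 222.]
0.205 [471. 286.]
0.205 [492. 204.]
0.215 [471. 268.]
0.215 [492. 186.]
```

Run:
```python
from h import *
import itertools
# overlay circles for ring top/bottom at various deck heights on scene0, and on top0
a=np.linspace(0,2*np.pi,73); outs=[]
for h in (.215,.205):
    C=(.5503,.0436)
    z=cv2.resize(cv2.imread('pics/scene0.png')[125:215,235:335],None,fx=4,fy=4,interpolation=cv2.INTER_CUBIC)
    for r,hh,col in [(.032,h+.029,(0,255,0)),(.032,h+.009,(255,255,0)),(.0185,h+.049,(0,0,255))]:
        p=proj('scene',np.c_[C[0]+r*np.cos(a),C[1]+r*np.sin(a),0*a+hh]); cv2.polylines(z,[np.int32((p-[235,125]+.4)*4)],True,col,1)
    outs.append(z)
cv2.imwrite('pics/s0b.png',np.hstack(outs))
```

```text
(no output)
```

View pics/s0b.png

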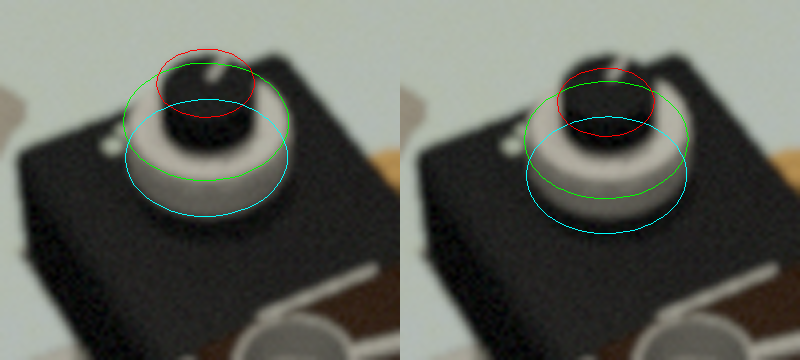

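Run:
```python
import cv2
a=cv2.imread('pics/s3.png')[110:190,210:320]; a=cv2.convertScaleAbs(cv2.resize(a,None,fx=7,fy=7,interpolation=cv2.INTER_CUBIC),alpha=1.6,beta=25); cv2.imwrite('pics/s3y.png',a)
b=cv2.imread('pics/w3.png')[170:345,155:405]; b=cv2.convertScaleAbs(cv2.resize(b,None,fx=3.2,fy=3.2,interpolation=cv2.INTER_CUBIC),alpha=1.6,beta=25); cv2.imwrite('pics/w3y.png',b)
```

```text
(no output)
```

View pics/s3y.png

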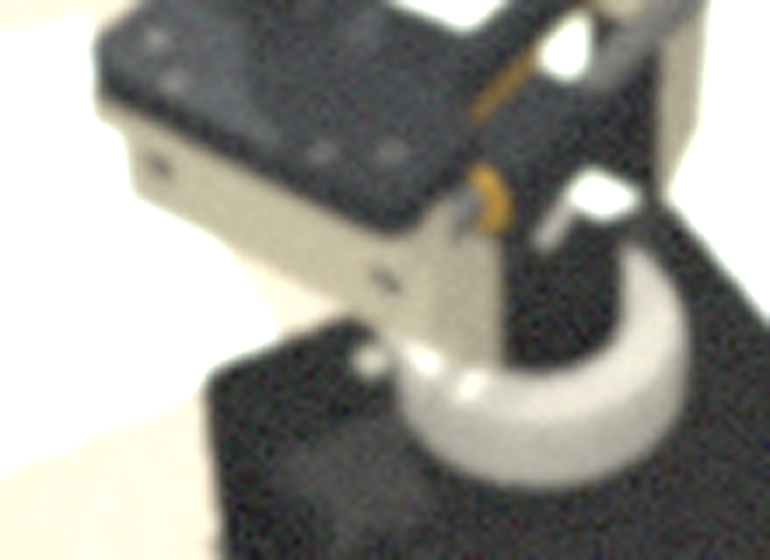

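View pics/w3y.png

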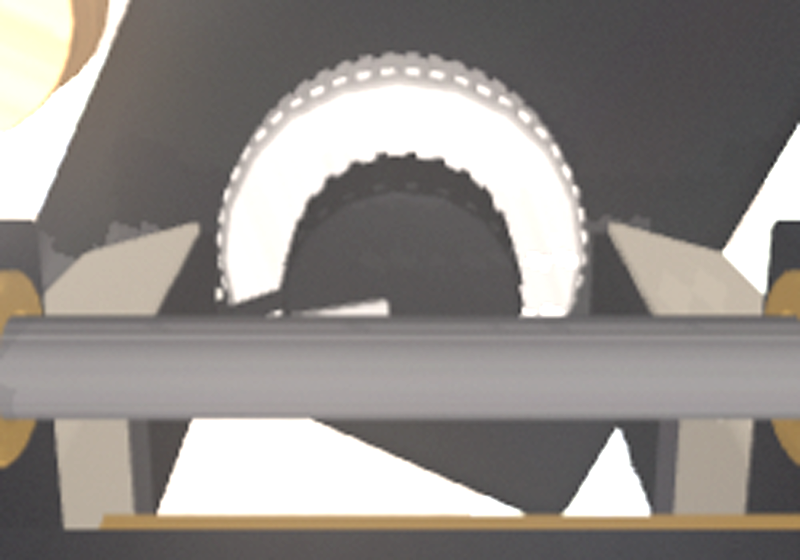

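```bash
python3 -m inch '[0,0,0,0,55, 0,0,0,0,55, 0,0,0,0,55]' 5
python3 -c "
from h import *
o=env.get_obs(); print(o['ee_pos'],o['ft_force'],o['ft_torque'],o['finger_gap']*91.8)"
```

```text
time_s: 6.02
ee_pos: [0.5507, 0.0441, 0.2398]
tool_rot: [3.09, 0.565, 0.0]
ft_force: [0.4, -0.4, 0.5]
finger_gap: 0.599
[0.55070687 0.04409397 0.23979   ] [ 0.40052632 -0.41998372  0.46683349] [-0.04133747  0.00581774 -0.0412236 ] 55.00317397548084
```

```bash
python3 -m inch '[0,0,0,0,91.8, 0,0,0,0,91.8, 0,0,5,0,91.8, 0,0,10,0,91.8, 0,0,14,0,91.8, 0,0,14,0,91.8]' 20
python3 -c "
from ov import *
save('scene','s4.png'); im=cv2.imread('pics/s4.png')[110:190,210:320]; cv2.imwrite('pics/s4z.png',cv2.convertScaleAbs(cv2.resize(im,None,fx=7,fy=7,interpolation=cv2.INTER_CUBIC),alpha=1.6,beta=25))
ov('w4',(.5503,.0436),170,150)
b=cv2.imread('pics/w4.png')[170:345,155:405]; b=cv2.convertScaleAbs(cv2.resize(b,None,fx=3.2,fy=3.2,interpolation=cv2.INTER_CUBIC),alpha=1.6,beta=25); cv2.imwrite('pics/w4y.png',b)
"
```

```text
time_s: 6.78
ee_pos: [0.5504, 0.0441, 0.2253]
tool_rot: [-3.09, -0.565, 0.002]
ft_force: [-1.0, 0.0, 0.1]
finger_gap: 1.0
6.825 [0.5506347  0.04408055 0.22560965] [ 3.09031289e+00  5.65230835e-01 -5.10628869e-04] [-0.21146157  0.00574463  0.04575242] 1.0032041024035743
```

View pics/s4z.png

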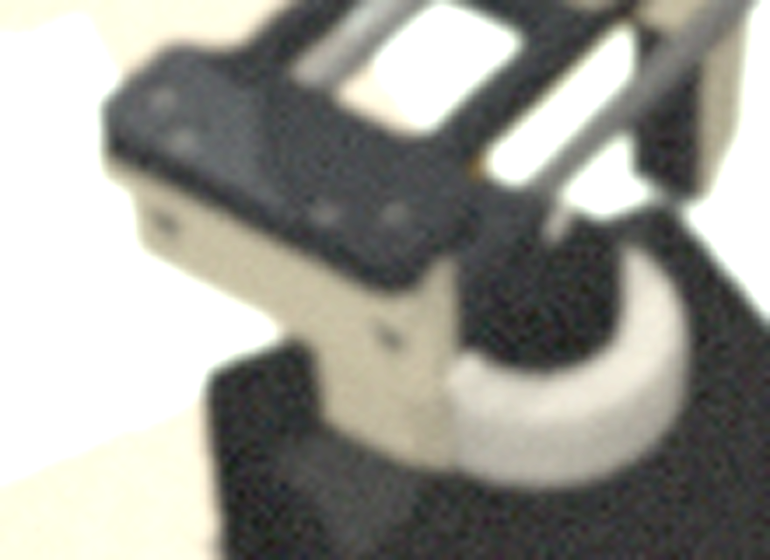

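View pics/w4y.png

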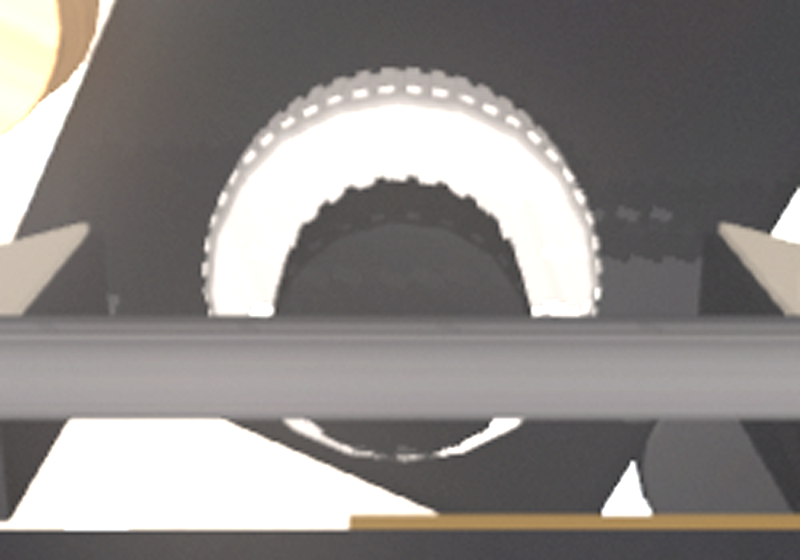

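Run:
```python
from h import *
o=env.get_obs(); Rt=R.from_rotvec(o['tool_rot']).as_matrix(); p=np.array(o['ee_pos'])
K,Rm,t=pose('scene'); C=-Rm.T@t
def ray(uv,yt):
    d=Rm.T@np.linalg.inv(K)@np.array([*uv,1]); c=Rt.T@(C-p); dd=Rt.T@d; s=(yt-c[1])/dd[1]; return np.round((c+s*dd)*1000,1)
for q in[(455,468),(415,460),(320,430)]:
    uv=(210+q[0]/7-.4,110+q[1]/7-.4)
    for y in(.046,.0495,.053,.060): print(q,y,ray(uv,y))
# wrist: right tip corner px
K,Rm,t=pose('wrist',o); C=-Rm.T@t
for uv in[(155+720/3.2,170+225/3.2)]:
    for y in(.046,.0495,.053,.06):
        print('w',y,ray(uv,y))
```

```text
(455, 468) 0.046 [ 10.9  46.  -16.3]
(455, 468) 0.0495 [ 13.6  49.5 -21.2]
(455, 468) 0.053 [ 16.4  53.  -26. ]
(455, 468) 0.06 [ 21.8  60.  -35.7]
(415, 460) 0.046 [  0.   46.  -12.1]
(415, 460) 0.0495 [  2.9  49.5 -16.9]
(415, 460) 0.053 [  5.7  53.  -21.8]
(415, 460) 0.06 [ 11.4  60.  -31.6]
(320, 430) 0.046 [-26.4  46.   -5.3]
(320, 430) 0.0495 [-23.3  49.5 -10.3]
(320, 430) 0.053 [-20.2  53.  -15.2]
(320, 430) 0.06 [-14.1  60.  -25.1]
w 0.046 [ 14.   46.  -31.6]
w 0.0495 [ 10.   49.5 -20.2]
w 0.053 [ 5.9 53.  -8.7]
w 0.06 [-2.1 60.  14.1]
```

```bash
python3 -m inch '[0,0,5,0,91.8, 0,0,10,0,91.8, 0,0,14,0,91.8, 0,0,18,0,91.8, 0,0,18,0,91.8]' 20
python3 -c "
from ov import *
save('scene','s5.png'); im=cv2.imread('pics/s5.png')[110:190,210:320]; cv2.imwrite('pics/s5z.png',cv2.convertScaleAbs(cv2.resize(im,None,fx=7,fy=7,interpolation=cv2.INTER_CUBIC),alpha=1.6,beta=25))
ov('w5',(.5503,.0436),170,150)
b=cv2.imread('pics/w5.png')[170:345,155:405]; b=cv2.convertScaleAbs(cv2.resize(b,None,fx=3.2,fy=3.2,interpolation=cv2.INTER_CUBIC),alpha=2.2,beta=35); cv2.imwrite('pics/w5y.png',b)
"
```

```text
time_s: 7.5
ee_pos: [0.5505, 0.0441, 0.2074]
tool_rot: [-3.09, -0.565, 0.001]
ft_force: [-0.3, -0.1, 0.1]
finger_gap: 0.995
7.55 [0.55065552 0.0440632  0.20764974] [ 3.09031080e+00  5.65175148e-01 -4.14058199e-04] [-1.09448257  0.52097181 -0.2341047 ] 0.99997821544099
```

View pics/s5z.png

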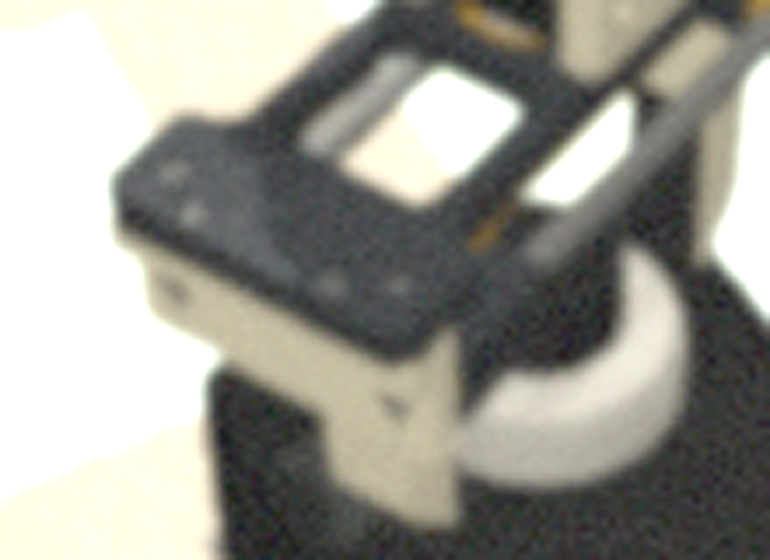

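View pics/w5y.png

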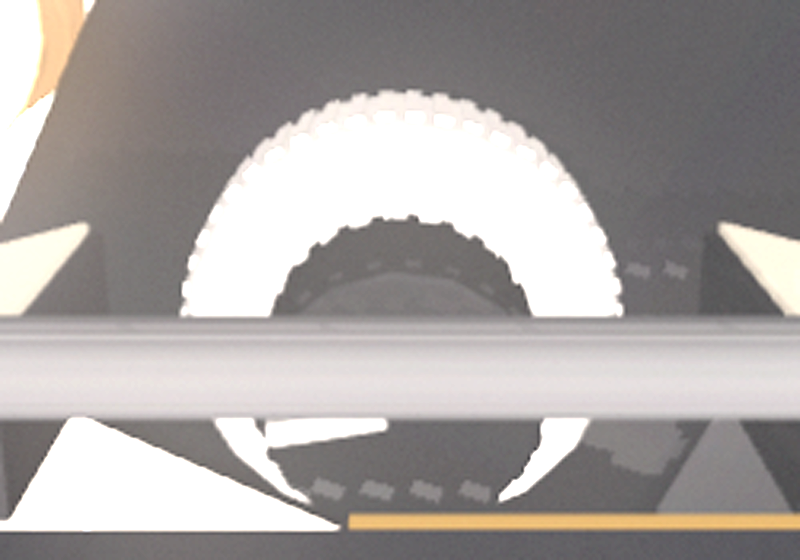

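```bash
python3 -m inch '[0,0,0,0,75, 0,0,0,0,68, 0,0,0,0,60, 0,0,0,0,55, 0,0,0,0,55]' 20
python3 -c "
from h import *
o=env.get_obs(); print(o['ee_pos'],o['ft_force'],o['ft_torque'],o['finger_gap']*91.8)"
```

```text
time_s: 8.22
ee_pos: [0.5506, 0.0444, 0.2079]
tool_rot: [-3.09, -0.565, -0.0]
ft_force: [0.1, 1.5, 1.2]
finger_gap: 0.691
[0.55061509 0.0443821  0.20786006] [0.14442086 1.45654434 1.21645022] [0.26457817 0.13591397 0.03052718] 63.44801113915623
```

```bash
python3 -m inch '[0,0,1,0,55, 0,0,2,0,55, 0,0,3,0,55, 0,0,3,0,55]'
python3 -m inch '[0,0,1,0,55, 0,0,2,0,55, 0,0,2.5,0,55, 0,0,2.5,0,55]'
```

```text
time_s: 8.72
ee_pos: [0.5507, 0.0443, 0.2054]
tool_rot: [-3.09, -0.565, -0.001]
ft_force: [-2.2, 2.7, 6.6]
finger_gap: 0.69
time_s: 9.22
ee_pos: [0.5507, 0.0443, 0.2033]
tool_rot: [-3.09, -0.565, -0.002]
ft_force: [-3.3, 2.5, 8.5]
finger_gap: 0.694
```

```bash
python3 -m inch '[0,0,0.5,0,55, 0,0,0.9,0,55, 0,0,0.9,0,55]'
python3 -c "
from h import *
o=env.get_obs(); print(o['ee_pos'],o['ft_force'],o['ft_torque'],o['finger_gap']*91.8,o['joint_positions'])"
```

```text
time_s: 9.6
ee_pos: [0.5507, 0.0444, 0.2026]
tool_rot: [-3.09, -0.565, -0.002]
ft_force: [-3.6, 2.0, 9.3]
finger_gap: 0.693
[0.55072659 0.04436852 0.20259271] [-3.64091534  1.9724899   9.25940027] [ 0.41304904  0.66178362 -0.00664363] 63.645008234590264 [-5.85448742e-02  3.93458929e-01  1.45238010e+00  3.55582985e-04
  1.29453600e+00  1.15020117e+00]
```

```bash
python3 -m inch '[0,0,0,-0.04,55, 0,0,0,-0.08,55, 0,0,0,-0.12,55, 0,0,0,-0.12,55]'
python3 -c "
from h import *
o=env.get_obs(); print(o['ee_pos'],o['ft_force'],o['ft_torque'],o['joint_positions'][5])"
```

```text
time_s: 10.1
ee_pos: [0.5507, 0.0445, 0.2026]
tool_rot: [-3.05, -0.751, -0.002]
ft_force: [-4.1, 3.1, 8.9]
finger_gap: 0.688
[0.55065358 0.04450341 0.20258583] [-4.12135743  3.09488387  8.88533581] [0.48983058 0.74437613 0.04326447] 1.0296748633965762
```

```bash
python3 -m inch '[0,0,0,-0.06,55, 0,0,0,-0.12,55, 0,0,0,-0.18,55, 0,0,0,-0.24,55, 0,0,0,-0.30,55, 0,0,0,-0.30,55]'
python3 -c "
from ov import *
o=env.get_obs(); print(o['ee_pos'],o['ft_force'],o['ft_torque'],o['joint_positions'][5])
ov('w6',(.5503,.0436),170,150)
b=cv2.imread('pics/w6.png')[170:345,155:405]; b=cv2.convertScaleAbs(cv2.resize(b,None,fx=3.2,fy=3.2,interpolation=cv2.INTER_CUBIC),alpha=1.3,beta=15); cv2.imwrite('pics/w6y.png',b)
"
```

```text
time_s: 10.85
ee_pos: [0.5504, 0.0448, 0.2025]
tool_rot: [-2.903, -1.198, -0.001]
ft_force: [-4.3, 4.5, 8.5]
finger_gap: 0.694
[0.55038858 0.04483191 0.2024776 ] [-4.31507386  4.49648339  8.51245475] [0.70178656 0.77022786 0.01261532] 0.7295071836449308
10.85 [0.55038858 0.04483191 0.2024776 ] [-2.90329637e+00 -1.19822251e+00 -1.28160219e-03] [-4.31507386  4.49648339  8.51245475] 0.6938847455032522
```

View pics/w6y.png

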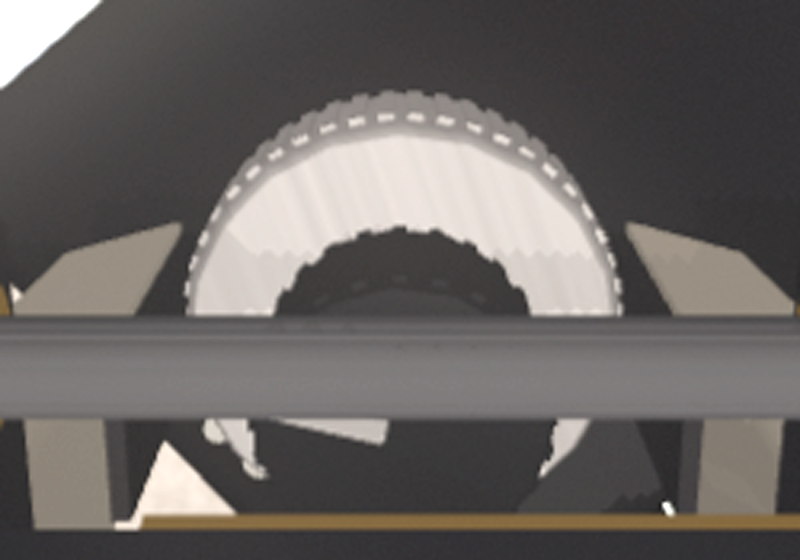

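```bash
python3 -m inch '[0,0,0,-0.06,55, 0,0,0,-0.12,55, 0,0,0,-0.18,55, 0,0,0,-0.24,55, 0,0,0,-0.30,55, 0,0,0,-0.34,55, 0,0,0,-0.34,55]'
python3 -c "
from h import *
o=env.get_obs(); print(o['ee_pos'],o['ft_force'],o['ft_torque'],o['joint_positions'][5])"
```

```text
time_s: 11.78
ee_pos: [0.55, 0.0451, 0.2024]
tool_rot: [-2.658, -1.672, -0.001]
ft_force: [-6.0, 4.9, 9.2]
finger_gap: 0.688
[0.549986   0.04508467 0.20236192] [-6.04854591  4.87691672  9.23750336] [0.76399693 0.92098935 0.06498318] 0.38975176949983453
```

```bash
cat > chk.py <<'E'
import sys
from h import *
o=env.get_obs(); f=np.array(o['ft_force'])
print('   tz %.3f tau6 %.3f F %s j6 %.4f z %.4f'%(o['ft_torque'][2],o['tau'][5],np.round(f,1),o['joint_positions'][5],o['ee_pos'][2]))
sys.exit(0 if abs(o['ft_torque'][2])<.14 and abs(o['tau'][5])<.14 and np.hypot(f[0],f[1])<11 and f[2]<15 else 1)
E
python3 chk.py; python3 -m inch '[0.3,-1.1,0,0,55, 0.3,-1.1,0,0,55]' >/dev/null; python3 chk.py
python3 -m inch '[0,0,0,-0.02,55, 0,0,0,-0.02,55]'>/dev/null; python3 chk.py
```

```text
tz 0.065 tau6 -0.150 F [-6.   4.9  9.2] j6 0.3898 z 0.2024
   tz -0.005 tau6 0.030 F [-4.2  2.9  9.5] j6 0.3914 z 0.2027
   tz 0.042 tau6 -0.054 F [-4.1  2.5  8.8] j6 0.3713 z 0.2026
```

```bash
sed -i "s/abs(o\['tau'\]\[5\])<.14/abs(o['tau'][5])<.25/" chk.py
python3 -m inch '[0,0,0,-0.015,55, 0,0,0,-0.03,55, 0,0,0,-0.03,55]'>/dev/null; python3 chk.py && python3 -m inch '[0,0,0,-0.015,55, 0,0,0,-0.03,55, 0,0,0,-0.03,55]'>/dev/null && python3 chk.py && python3 -m inch '[0,0,0,-0.015,55, 0,0,0,-0.03,55, 0,0,0,-0.03,55]'>/dev/null && python3 chk.py && python3 -m inch '[0,0,0,-0.015,55, 0,0,0,-0.03,55, 0,0,0,-0.03,55]'>/dev/null && python3 chk.py
python3 -m inch '[0,0,0,0,55]'
```

```text
tz 0.002 tau6 -0.045 F [-4.1  2.6  8.3] j6 0.3413 z 0.2026
   tz 0.021 tau6 -0.045 F [-3.1  3.3  9.5] j6 0.3113 z 0.2026
   tz -0.018 tau6 -0.045 F [-4.1  2.4 10. ] j6 0.2813 z 0.2026
   tz 0.079 tau6 -0.045 F [-4.2  2.7 10.2] j6 0.2513 z 0.2026
time_s: 13.9
ee_pos: [0.5498, 0.0452, 0.2026]
tool_rot: [2.536, 1.853, 0.002]
ft_force: [-3.6, 3.3, 9.4]
finger_gap: 0.691
```

```bash
sed -i "s/<.25 and/<.10 and/" chk.py
python3 -m inch '[0,0,0,-0.015,55, 0,0,0,-0.03,55, 0,0,0,-0.03,55]'>/dev/null; python3 chk.py && python3 -m inch '[0,0,0,-0.015,55, 0,0,0,-0.03,55, 0,0,0,-0.03,55]'>/dev/null && python3 chk.py && python3 -m inch '[0,0,0,-0.015,55, 0,0,0,-0.03,55, 0,0,0,-0.03,55]'>/dev/null && python3 chk.py && python3 -m inch '[0,0,0,-0.015,55, 0,0,0,-0.03,55, 0,0,0,-0.03,55]'>/dev/null && python3 chk.py && python3 -m inch '[0,0,0,-0.015,55, 0,0,0,-0.03,55, 0,0,0,-0.03,55]'>/dev/null && python3 chk.py
```

```text
tz 0.032 tau6 -0.045 F [-4.4  2.7  8.2] j6 0.2213 z 0.2026
   tz -0.004 tau6 -0.045 F [-4.2  3.2  9.2] j6 0.1913 z 0.2026
   tz 0.036 tau6 -0.045 F [-4.   3.   8.5] j6 0.1613 z 0.2025
   tz -0.008 tau6 -0.045 F [-4.2  3.   9.4] j6 0.1313 z 0.2025
   tz 0.008 tau6 -0.045 F [-4.2  2.5  8.3] j6 0.1013 z 0.2025
```

```bash
python3 -m inch '[0,0,0,-0.015,55, 0,0,0,-0.03,55, 0,0,0,-0.03,55]'>/dev/null; python3 chk.py && python3 -m inch '[0,0,0,-0.015,55, 0,0,0,-0.03,55, 0,0,0,-0.03,55]'>/dev/null && python3 chk.py && python3 -m inch '[0,0,0,-0.015,55, 0,0,0,-0.03,55, 0,0,0,-0.03,55]'>/dev/null && python3 chk.py && python3 -m inch '[0,0,0,-0.015,55, 0,0,0,-0.03,55, 0,0,0,-0.03,55]'>/dev/null && python3 chk.py && python3 -m inch '[0,0,0,-0.015,55, 0,0,0,-0.03,55, 0,0,0,-0.03,55]'>/dev/null && python3 chk.py
```

```text
tz -0.086 tau6 -0.164 F [-5.1  3.8  9.5] j6 0.0715 z 0.2025
```

```bash
python3 -m inch '[0,0,0,-0.01,55, 0,0,0,-0.01,55]'; python3 chk.py
```

```text
time_s: 16.4
ee_pos: [0.5495, 0.0453, 0.2025]
tool_rot: [-2.35, -2.085, -0.001]
ft_force: [-5.4, 2.9, 9.5]
finger_gap: 0.692
   tz -0.229 tau6 -0.244 F [-5.4  2.9  9.5] j6 0.0617 z 0.2025
```

```bash
python3 -m inch '[0,0,-1.5,0,55, 0,0,-3,0,55, 0,0,-4.5,0,55, 0,0,-5.5,0,55, 0,0,-5.5,0,55]'; python3 chk.py
```

```text
time_s: 17.02
ee_pos: [0.5495, 0.0453, 0.207]
tool_rot: [-2.349, -2.085, -0.0]
ft_force: [-3.0, 4.1, 5.2]
finger_gap: 0.695
   tz -0.204 tau6 -0.210 F [-3.   4.1  5.2] j6 0.0616 z 0.2070
```

```bash
python3 -m inch '[0,0,-5.5,0,55]' > /dev/null; python3 chk.py; python3 -m inch '[0,0,0,0,70, 0,0,0,0,85, 0,0,0,0,91.8, 0,0,0,0,91.8]'; python3 chk.py
```

```text
tz -0.024 tau6 -0.055 F [  8.5   2.9 -31.3] j6 0.0614 z 0.2092
time_s: 17.65
ee_pos: [0.55, 0.0446, 0.2128]
tool_rot: [2.349, 2.085, 0.001]
ft_force: [0.2, 0.6, -0.2]
finger_gap: 0.991
   tz 0.030 tau6 -0.001 F [ 0.2  0.6 -0.2] j6 0.0614 z 0.2128
```

```bash
python3 -m inch '[0,0,-20,0,91.8, 0,0,-60,0,91.8, 0,0,-110,0,91.8, 0,0,-150,0,91.8, -50,0,-150,0,91.8, -90,0,-150,0,91.8, -90,0,-150,0,91.8]'
python3 -c "
from h import *
o=env.get_obs();print(o['ee_pos'],o['ft_force'],o['finger_gap'])
save('wrist','w9.png');save('scene','s9.png');save('top','t9.png')
im=cv2.imread('pics/t9.png')[150:270,180:340]; cv2.imwrite('pics/t9z.png',cv2.resize(im,None,fx=5,fy=5,interpolation=cv2.INTER_CUBIC))
im=cv2.imread('pics/s9.png')[125:225,220:390]; cv2.imwrite('pics/s9z.png',cv2.resize(im,None,fx=4.5,fy=4.5,interpolation=cv2.INTER_CUBIC))"
```

```text
time_s: 18.52
ee_pos: [0.5388, -0.0469, 0.3626]
tool_rot: [2.353, 2.081, -0.001]
ft_force: [-0.4, -0.1, 0.2]
finger_gap: 1.003
[ 0.53883545 -0.04688771  0.36255336] [-0.37665796 -0.06629054  0.22172489] 1.003359477697509
```

View pics/w9.png

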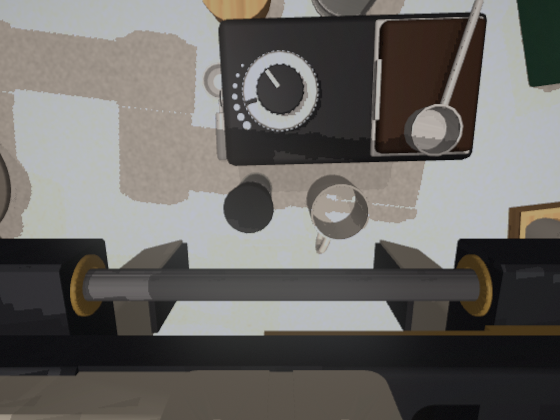

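View pics/s9z.png

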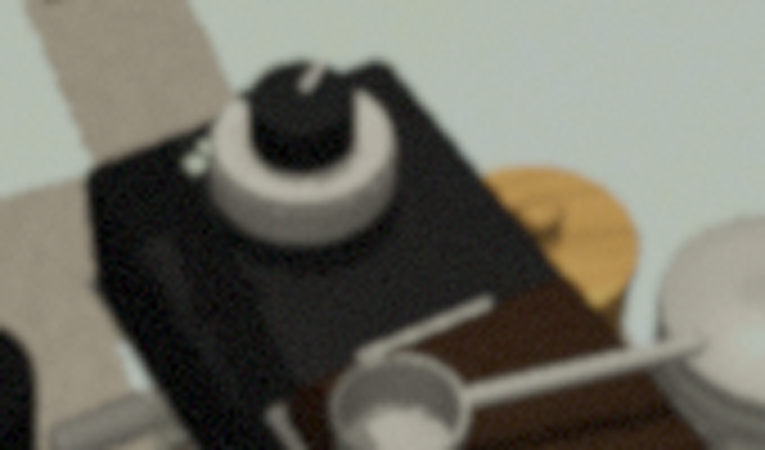

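View pics/t9z.png

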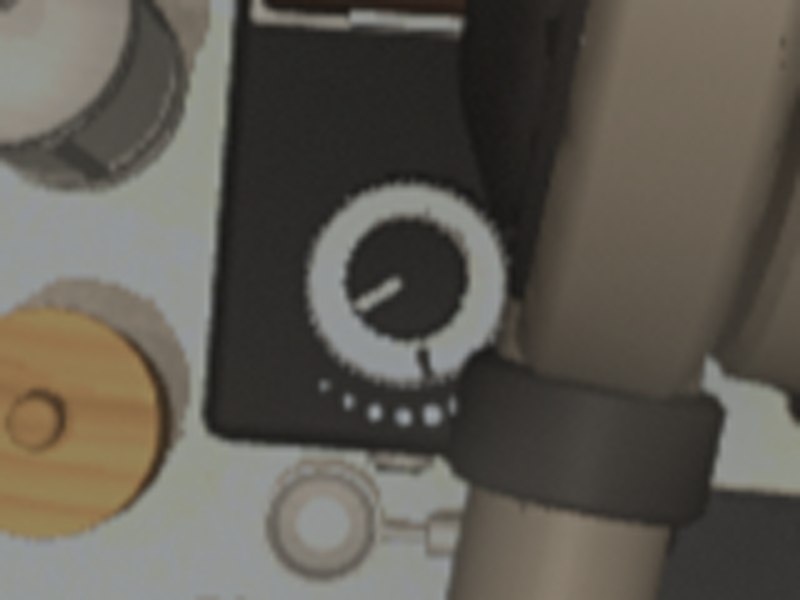

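Run:
```python
from h import *
a=cv2.imread('pics/scene0.png').astype(float).mean(2); b=cv2.imread('pics/s9.png').astype(float).mean(2)
for c in (283,287,291): print(np.round(a[166:184,c]),np.round(b[166:184,c]))
x=np.ascontiguousarray(a[158:186,266:312]);y=np.ascontiguousarray(b[158:186,266:312]); print(cv2.phaseCorrelate(x,y,cv2.createHanningWindow((46,28),cv2.CV_64F)))
o=env.get_obs();print(o['time_s'],o['ft_force'],np.abs(o['dq']).max())
A=cv2.imread('pics/top0.png');B=cv2.imread('pics/t9.png')
for n,(l,t,r,bb) in dict(press=(140,126,218,187),sugar=(168,213,215,257),scoop=(225,104,270,141),spoon=(230,244,262,267)).items():
    g=lambda I:np.float64(cv2.cvtColor(I,cv2.COLOR_BGR2GRAY)[t:bb,l:r].copy()); print(n,np.round(cv2.phaseCorrelate(g(A),g(B))[0],2))
```

```text
[162. 170. 164. 146. 123. 109. 102.  96.  89.  89.  90.  87.  69.  44.
  28.  11.  15.  12.] [166. 170. 165. 148. 123. 106. 101.  94.  91.  90.  92.  86.  71.  49.
  27.  20.   9.  21.]
[162. 169. 165. 151. 124. 103.  97.  92.  87.  89.  90.  87.  72.  54.
  34.  18.  18.  12.] [163. 170. 166. 148. 122. 105.  99.  94.  89.  93.  89.  87.  75.  53.
  32.  21.  18.  17.]
[158. 164. 159. 142. 118. 106. 103.  93.  91.  87.  85.  81.  69.  44.
  20.  20.  15.  17.] [158. 165. 158. 140. 116. 100.  96.  90.  90.  87.  87.  82.  69.  47.
  27.  19.  19.  12.]
((0.08507168045803226, -0.11332964366269493), 1.0487965349538833)
18.675 [ 0.21618589  0.63518486 -1.05877215] 0.016198287811797534
press [-0.02 -0.01]
sugar [0.01 0.51]
scoop [0.51 0.02]
spoon [0.08 0.05]
```

The ring stands up again, at the same height as at the start to within about 0.1 px. Its pointer has turned about 1.06 rad, the fine pointer is unchanged, and the robot is clear of everything.

```bash
python3 -c "
from plant import env
print(env.finish_job())"
```

```text
the job is handed in; nothing more can be done
None
```

I pressed the ring down about 5.3 mm (9 N) and turned it anticlockwise to its end stop. I then let it rise, opened the gripper, backed off and handed the job in at about 19 s. No verdict was reported.

**The stop:** I felt it at about 1.08 rad of tool turn, where the resisting torque rose from 0.05 to 0.24 N m.

**Last checks, from the pictures:**
- **Ring:** its pointer turned about 1.06 rad, and it stands at its original height to within 0.1 px.
- **Fine knob:** its pointer looks unchanged.
- **Bystanders:** the press pot, sugar bowl, scoop and teaspoon show no shift over half a pixel. I did not measure the mug or the mill.
- **Robot:** the fingers are open and clear, and the force reading is about zero.

**What disagreed or went wrong:**
- **Fingertip position:** the fingertips turned out about 34 mm further back than the tool description says. My first close was therefore just above the ring and touched nothing. I found the offset from the images, went lower and gripped properly.
- **Pull on the ring:** just before letting go I repeated a lift row by mistake, which pulled up on the still-gripped ring with about 31 N for a moment. The ring was already almost fully up. The task limits the ring's force on its gate, end stop and seat to 20 N, and I can't tell whether this upward pull counts against that.

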